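# Open the child-proof solvent bottle in its bench stand

## Task

Stand the capped square solvent bottle in the square bench stand, lowering it fully home and not dropping it, so that the stand keeps it from turning. Then open its push-and-turn safety cap: press the cap down, twist it anticlockwise while it is down, and lift it off. Finish while still holding the cap in the gripper, level and steady about 5 cm straight above the open mouth, with the bottle still standing home in the stand and the other things on the bench left where they are.

Things in the scene. Friction and masses are not known exactly. Their poses are not given: they have to be found in the camera images.
- bottle: Loose amber plastic bottle, about 260 g, square body 58 x 58 mm, straight up to 80 mm, then a shoulder up to the neck at 98 mm. Starts upright on the bench at any yaw, cap locked on; may be carried by the cap. Origin: centre of the underside; z up the neck, x and y square to the flat sides (labels on +x and -x).
- mouth (a point): Centre of the bottle's mouth (rim of the neck), on the bottle's axis 127 mm above its underside. The neck is 30 mm across with three hooks under the cap (37 mm across) and a bead (37 mm across, 99 to 104 mm up).
- cap: Round white ribbed push-and-turn cap, 45 mm across, 26 mm high, 40 g. Origin: centre of the skirt's lower edge, z up. Locked on, it lies 110 mm above the bottle's origin, on its axis, x along the bottle's x (3 degrees of play), with 12 mm of free height between skirt and shoulder. Lugs inside hook under the neck: pulling, or turning without pressing, does not free it.
- cap_top (a point): Centre of the cap's flat top, 136 mm above the bottle's underside when locked. Pressing works against a spring: 4 N to start, 9 N at 3 mm, 12 N at 5 mm, then a hard stop. Down 3 mm or more it turns, anticlockwise seen from above; from 35 degrees on it is free and the spring lifts it; a stop blocks at about 90 degrees, so 60 is a good turn. Then it lifts straight off.
- stand: Bottle stand screwed to the bench (place and yaw vary): steel plate 120 x 120 x 8 mm with a black square socket, 62 x 62 mm inside (2 mm clearance each side of the bottle), walls 5 mm, flared outward 6 mm over the top 8 mm. Origin: centre of the plate's underside; z up, x and y square to the socket. The bottle fits in any of four quarter turns.
- socket (a point): Centre of the stand's socket floor, 8 mm above the bench; the flared lip's top is 44 mm above this point. Home, the bottle's origin is here.
- tray: Bystander: loose white job tray 130 x 190 x 32 mm with spectacles in it; origin at the centre of its underside.
- case: Bystander: loose black hard spectacle case 160 x 62 x 42 mm, long along its x; origin at the centre of its underside.
- tissues: Bystander: loose tissue box 115 x 115 x 100 mm; origin at the centre of its underside.
- driver: Bystander: small loose screwdriver lying along its x axis, about 110 mm long and 12 mm thick; origin about 35 mm from its tip, on the bench.

How it is judged:
By the outcome, as a careful person would: the job done as asked, in the order asked, and still so for the second after the job is handed in, while the arm keeps its last pose, push and grip.
It also fails if it takes over 54 s, if anything falls off the work surface, if the arm or the gripper's body presses on something with over 40 N, if the wrist force passes 120 N, or if a joint passes its speed limit or range.

## Robot

A 6-joint arm with a two-finger parallel gripper is mounted at the origin on the work surface. World frame = base frame: x ahead of the robot, y to its left, z up, the work surface at z = 0. Lengths are in m, angles in rad, forces in N, time in s.
With the tool pointing down it reaches from about 0.35 to 0.975 m from the base axis. Payload 4.9 kg.
Tool frame: the origin (TCP) lies on the centre line of the jaws, within the pads' length; the fingertips stand manip.tcp_to_tips ahead of it and the grasp point (between the pads) is the TCP (manip.tcp_to_tips is the distance from the TCP to the fingertips, in m); y points along the fingers, z is the direction in which the jaws open and shut, and the axes are right-handed (so a half turn about y gives the same grasp; the last joint's range is limited). The gripper opens to 85 mm and grips with 20 to 120 N. Pads are 22 mm wide; open, the fingers measure 114 mm over their backs; the gripper's body (76 mm by 85 mm) begins 54 mm behind the grasp point. The pads swing forward as they close: fully open they stand 13 mm farther back than shut.
Start: joints at [-1.359, 0.053, 1.613, -0, 1.476, -0.119], TCP at [0.203, -0.591, 0.22] pointing down, gripper open.
Joint ranges: [-3.01, 3.01], [-1.01, 2.22], [0.06, 2.58], [-1.02, 4.17], [0.09, 2.62], [-3.14, 3.14]. Speed limits (rad/s): [2.57, 2.57, 3.14, 3.14, 3.14, 3.14].

## Interface

Orientations are given as a unit quaternion [w, x, y, z].
In Python, from plant import manip gives the robot as it stands.
- The arm moves only by the tool apply_moves, never from a script. Its argument "moves" is a list of rows, each a list of 7 numbers: the gripper's target within -1 to 1 (shut at 1, half-way at 0, fully open at -1), then the shift along the tool's x, y, z in mm, then the turn, a rotation vector about the tool's x, y, z in degrees. A call has 1 to 20 rows; each row shifts and turns the commanded pose from where the row before left it, along the tool's axes as they then stand; what a row does not reach is not made up. A row lasts 1/10 s, in which the tool goes at most 50 mm and 8.59 degrees, less where a joint would pass 70% of its speed; a pose out of reach is approached as far as the arm can. A call with a gripper value outside its range is refused whole. The fingers move at their own pace and stop on an object; the grip force is fixed at half the most. Time passes only in rows, so rows that do not move let the fingers close. It gives the time, the measured TCP pose, the force and the opening at its end, in the units of the state.
- manip.state(): the state, without advancing time (a new reading comes with each control period).
- manip.grab_frame(name): name is "side" or "top" or "wrist"; returns the picture (480x640x3 uint8, blue, green, red); there is no depth.
- manip.calibration(name): a dict with "mtx" (3x3 intrinsics, pixels), "T" (4x4, takes a point from camera to world coordinates); the wrist camera has in their place "T_tool_cam" (4x4, takes a point from camera to tool coordinates, whose origin is the TCP and whose axes are the tool frame's). Camera axes: x right, y down, z forward; pixel columns grow to the right and rows downward; lengths in m; the calibration is good to about 2 mm. A picture is of the moment at which its call begins: read the wrist's pose just before it. calibration takes no time and is no camera call.
- manip.job_done(): hands the job in, once; it reports no verdict.
The state is a dict: "time": time; "joint_pos": joint angles; "joint_vel": joint speeds; "joint_efforts": joint torques, N m; "tool_pos": TCP position; "tool_rot": TCP orientation; "contact_force": force on the tool from outside, world axes, zero at the start; "ft_torque": the same for the moment, N m; "gripper_width": opening from 0.0 (shut) to 1.0 (fully open).
Only numpy, scipy, OpenCV 4.12 (cv2) and the standard library are available. Lean on these libraries where they do the work, as an engineer would, in place of code of your own. Each camera call takes 0.05 s, during which the arm holds its last target. There are 200 camera calls.

## Working session

There is one attempt and no reset: what is moved stays moved. The work goes in short steps, Python scripts to look and compute and a tool call to move; the robot and the scene stay as the last step left them, time stands still between calls to the robot, and variables do not carry over. Pictures are saved under pics/ and viewed, about 8 in all and at most 12, crops included, and the job is handed in when it is done.

Besides the shell and the picture viewer there is one more tool, called after "Call:" by a JSON object that holds its "op" and its "data". apply_moves: Moves the arm, as the interface text tells. Its arguments: {"type":"object","properties":{"moves":{"type":"array","items":{"type":"array","items":{"type":"number"}}}},"required":["moves"]}

```bash
mkdir -p pics; ls; python3 - <<'E'
from plant import manip
import cv2,numpy as np
np.set_printoptions(precision=4,suppress=True)
print(manip.state()); print(manip.tcp_to_tips)
for n in("side","top"):
    c=manip.calibration(n);print(n,c["mtx"],c["T"])
    cv2.imwrite(f"pics/{n}0.png",manip.grab_frame(n))
print(manip.calibration("wrist"))
E
```

```text
pics
{'time': 0.0, 'joint_pos': array([-1.359 ,  0.0533,  1.6143, -0.    ,  1.476 , -0.119 ]), 'joint_vel': array([ 0.0015, -0.0008, -0.0012,  0.0004,  0.0017,  0.0017]), 'joint_efforts': array([  0.001 , -39.3674, -37.018 ,  -0.0001,   0.0069,  -0.    ]), 'tool_pos': array([ 0.2029, -0.5905,  0.219 ]), 'tool_rot': array([ 0.1164, -0.1165,  0.6982, -0.6968]), 'contact_force': array([ 0.076 , -0.0392, -0.7524]), 'ft_torque': array([ 0.0006,  0.0072, -0.0031]), 'gripper_width': 1.00366989548216}
0.019
side [[503.2736   0.     321.548 ]
 [  0.     503.2736 231.6835]
 [  0.       0.       1.    ]] [[ 0.9791 -0.1212  0.1633  0.4482]
 [-0.2033 -0.5669  0.7983 -0.8578]
 [-0.0042 -0.8148 -0.5797  0.7294]
 [ 0.      0.      0.      1.    ]]
top [[441.1363   0.     321.0869]
 [  0.     441.1363 230.7232]
 [  0.       0.       1.    ]] [[ 0.0194 -0.9811  0.1924  0.4526]
 [-0.9998 -0.0193  0.0022  0.0114]
 [ 0.0016 -0.1924 -0.9813  1.0016]
 [ 0.      0.      0.      1.    ]]
{'mtx': array([[409.1119,   0.    , 317.8245],
       [  0.    , 409.1119, 238.174 ],
       [  0.    ,   0.    ,   1.    ]]), 'T_tool_cam': array([[ 0.0001,  0.9626,  0.2708, -0.0682],
       [ 0.0001, -0.2708,  0.9626, -0.1521],
       [ 1.    , -0.0001, -0.0001, -0.0002],
       [ 0.    ,  0.    ,  0.    ,  1.    ]])}
```

View pics/top0.png

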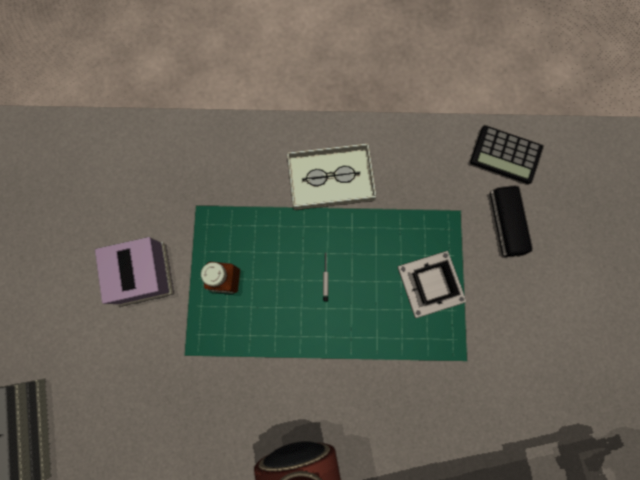

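View pics/side0.png

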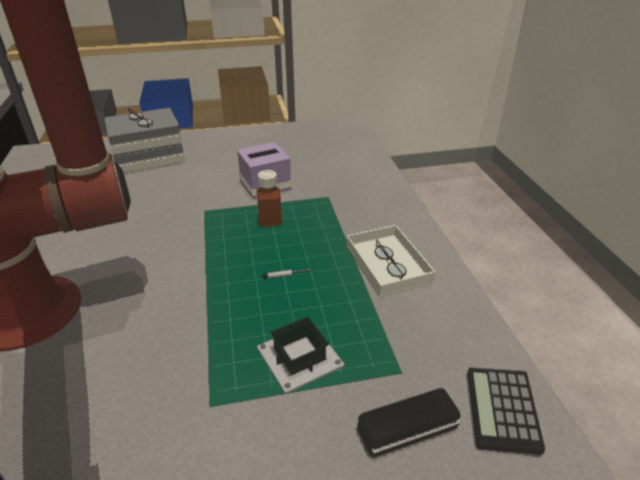

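The top view shows the cap at about (215,274), the stand at (432,284) and the tissue box at (135,270). The side view shows the cap at (267,178) and the socket at (300,345). The driver lies between the bottle and the stand.

```bash
cat > h.py <<'E'
import cv2,numpy as np
from scipy.spatial.transform import Rotation as R
from plant import manip
np.set_printoptions(precision=4,suppress=True)
def rot(q): return R.from_quat(np.r_[q[1:],q[0]])
def camT(n,s=None):
    c=manip.calibration(n)
    if n!="wrist": return c["mtx"],c["T"]
    T=np.eye(4);T[:3,:3]=rot(s["tool_rot"]).as_matrix();T[:3,3]=s["tool_pos"]
    return c["mtx"],T@c["T_tool_cam"]
def ray(px,z,K,T):
    px=np.atleast_2d(np.asarray(px,float))
    d=np.c_[px,np.ones(len(px))]@np.linalg.inv(K).T@T[:3,:3].T
    return T[:3,3]+d*((z-T[2,3])/d[:,2:])
def proj(p,K,T):
    q=(np.atleast_2d(p)-T[:3,3])@T[:3,:3]@K.T
    return q[:,:2]/q[:,2:]
def tri(pa,A,pb,B):
    M=[];b=[]
    for p,(K,T) in((pa,A),(pb,B)):
        d=T[:3,:3]@np.linalg.inv(K)@np.r_[p,1];d/=np.linalg.norm(d)
        P=np.eye(3)-np.outer(d,d);M.append(P);b.append(P@T[:3,3])
    return np.linalg.lstsq(np.vstack(M),np.hstack(b),rcond=None)[0]
def blob(mask,x0,y0,x1,y1):
    m=np.zeros_like(mask);m[y0:y1,x0:x1]=mask[y0:y1,x0:x1]
    cs,_=cv2.findContours(m,cv2.RETR_EXTERNAL,cv2.CHAIN_APPROX_NONE)
    return max(cs,key=cv2.contourArea)
def down(yawdeg):
    "tool y down, tool z (jaw axis) horizontal at yaw in world"
    a=np.radians(yawdeg);z=np.array([np.cos(a),np.sin(a),0]);y=np.array([0,0,-1.])
    return np.c_[np.cross(y,z),y,z]
def togo(p,yaw):
    "tool-frame shift mm (current axes) and rotvec deg to reach p with jaw axis at yaw"
    s=manip.state();r=rot(s["tool_rot"]);Rt=R.from_matrix(down(yaw))
    return (r.inv().apply(np.asarray(p)-s["tool_pos"])*1000).round(1),np.degrees((r.inv()*Rt).as_rotvec()).round(2)
def jawyaw(s): z=rot(s["tool_rot"]).as_matrix()[:,2]; return np.degrees(np.arctan2(z[1],z[0]))
E
python3 - <<'E'
from h import *
for n,box,sb in(("top",(195,255,230,295),(390,240,475,325)),("side",(253,165,282,190),(250,310,350,395))):
    im=cv2.imread(f"pics/{n}0.png");K,T=camT(n)
    hsv=cv2.cvtColor(im,cv2.COLOR_BGR2HSV)
    w=((hsv[...,1]<60)&(hsv[...,2]>135)).astype(np.uint8)*255
    c=blob(w,*box);print(n,"cap",cv2.minEnclosingCircle(c),cv2.boundingRect(c))
    print(ray([cv2.minEnclosingCircle(c)[0]],.136,K,T))
    w2=((hsv[...,0]<35)|(hsv[...,0]>95)|(hsv[...,1]<60)).astype(np.uint8)*255
    if n=="top":
        c=blob(((hsv[...,1]<60)&(hsv[...,2]>110)).astype(np.uint8)*255,*sb)
        P=ray(c[:,0],.008,K,T)[:,:2].astype(np.float32);print("plate",cv2.minAreaRect(P))
        a=((hsv[...,1]>120)&((hsv[...,0]<20)|(hsv[...,0]>170))).astype(np.uint8)*255
        c=blob(a,195,255,250,300);print("amber",cv2.minAreaRect(c),cv2.boundingRect(c))
s=manip.state();print("jaw",jawyaw(s));print(rot(s["tool_rot"]).as_matrix())
E
```

```text
top cap ((211.96665954589844, 273.0333251953125), 11.36094856262207) (201, 263, 23, 22)
[[0.5335 0.2257 0.136 ]]
plate ((0.5273190140724182, -0.24677620828151703), (0.1692490577697754, 0.15955476462841034), 87.29313659667969)
amber ((221.6097412109375, 276.51220703125), (33.12946319580078, 27.607885360717773), 6.34019136428833) (204, 263, 35, 29)
side cap ((267.0, 174.5), 9.12424373626709) (258, 170, 19, 11)
[[0.5347 0.2209 0.136 ]]
jaw -71.04559028085524
[[-0.9458 -0.0004  0.3248]
 [-0.3248  0.0019 -0.9458]
 [-0.0002 -1.     -0.0019]]
```

Call:
{"op": "apply_moves", "data": {"moves": [[-1, -33, 0, -18, 0, 0, 0], [-1, -33, 0, -18, 0, 0, 0], [-1, -33, 0, -18, 0, 0, 0], [-1, -33, 0, -18, 0, 0, 0], [-1, -33, 0, -18, 0, 0, 0], [-1, -33, 0, -18, 0, 0, 0], [-1, -33, 0, -18, 0, 0, 0], [-1, -33, 0, -18, 0, 0, 0], [-1, -33, 0, -18, 0, 0, 0], [-1, -33, 0, -18, 0, 0, 0], [-1, -33, 0, -18, 0, 0, 0], [-1, -33, 0, -18, 0, 0, 0], [-1, 0, 0, 0, 0, 0, 0], [-1, 0, 0, 0, 0, 0, 0]]}}

```text
time: 1.5
tool_pos: [0.5074, -0.2576, 0.2196]
tool_rot: [0.117, -0.117, 0.698, -0.697]
contact_force: [-1.1, -0.0, -0.3]
gripper_width: 1.002
```

```bash
python3 - <<'E'
from h import *
import pickle
s=manip.state();im=manip.grab_frame("wrist");cv2.imwrite("pics/w1.png",im);pickle.dump(s,open("w1.pkl","wb"))
print(s["tool_pos"],s["joint_pos"],jawyaw(s),s["time"])
K,T=camT("wrist",s);print(T, proj([[.51,-.255,.008]],K,T))
E
```

```text
[ 0.5074 -0.2576  0.2196] [-0.6003 -0.079   1.7444 -0.0005  1.4773  0.6381] -70.94929529098032 1.5
[[ 0.3263 -0.9096 -0.2571  0.572 ]
 [-0.9453 -0.3142 -0.0881 -0.2352]
 [-0.0007  0.2718 -0.9624  0.3716]
 [ 0.      0.      0.      1.    ]] [[316.4538 197.8855]]
```

View pics/w1.png

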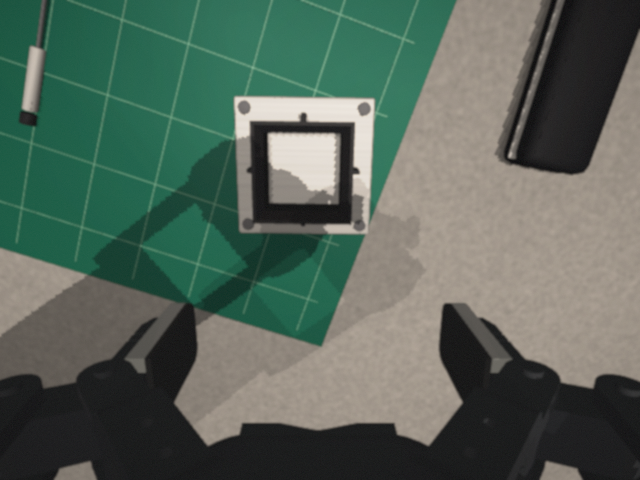

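The stand is seen cleanly from above: plate corners are near (234,98), (375,98), (369,233) and (239,234), with the black lip at (250–355, 122–223).

```bash
python3 - <<'E'
from h import *
import pickle
s=pickle.load(open("w1.pkl","rb"));im=cv2.imread("pics/w1.png");K,T=camT("wrist",s)
g=cv2.cvtColor(im,cv2.COLOR_BGR2GRAY)
c=np.float32([[235,98],[375,98],[369,233],[239,234]]).reshape(-1,1,2)
c=cv2.cornerSubPix(g,c,(6,6),(-1,-1),(3,50,.01))[:,0];print(c)
P=ray(c,.008,K,T)[:,:2];e=np.roll(P,-1,0)-P
print(P,P.mean(0),np.linalg.norm(e,axis=1),np.degrees(np.arctan2(e[:,1],e[:,0]))%90)
b=((g<45)*255).astype(np.uint8);m=blob(b,243,118,362,227)
print(cv2.boundingRect(m));r=cv2.minAreaRect(ray(m[:,0],.052,K,T)[:,:2].astype(np.float32));print("lip",r)
# inner floor / bright square
print("go",togo([.52,.15,.25],-25))
E
```

```text
[[234.6967  97.191 ]
 [373.2146  99.4838]
 [369.     233.    ]
 [240.0593 231.1925]]
[[ 0.5686 -0.1621]
 [ 0.6049 -0.2729]
 [ 0.4949 -0.3113]
 [ 0.4578 -0.1987]] [ 0.5315 -0.2363] [0.1167 0.1165 0.1186 0.1167] [18.1447 19.2465 18.2248 18.3032]
(248, 125, 103, 100)
lip ((0.5296253561973572, -0.23421339690685272), (0.07747332751750946, 0.07907666265964508), 20.269798278808594)
go (array([-145. ,  -30.3, -381.9]), array([  0.05, -46.03,   0.04]))
```

Call:
{"op": "apply_moves", "data": {"moves": [[-1, -15, -4, -37, 0, 0, 0], [-1, -15, -4, -37, 0, 0, 0], [-1, -15, -4, -37, 0, 0, 0], [-1, -15, -4, -37, 0, 0, 0], [-1, -15, -4, -37, 0, 0, 0], [-1, -15, -4, -37, 0, 0, 0], [-1, -15, -4, -37, 0, 0, 0], [-1, -15, -4, -37, 0, 0, 0], [-1, -15, -4, -37, 0, 0, 0], [-1, -15, -4, -37, 0, 0, 0], [-1, -15, 0, -37, 0, 0, 0], [-1, -15, 0, -37, 0, 0, 0], [-1, 0, 0, 0, 0, -8, 0], [-1, 0, 0, 0, 0, -8, 0], [-1, 0, 0, 0, 0, 0, 0], [-1, 0, 0, 0, 0, 0, 0]]}}

```text
time: 3.15
tool_pos: [0.5336, 0.2191, 0.2601]
tool_rot: [-0.211, 0.211, -0.675, 0.675]
contact_force: [0.7, 0.7, -0.3]
gripper_width: 0.999
```

```bash
python3 - <<'E'
from h import *
import pickle
s=manip.state();im=manip.grab_frame("wrist");cv2.imwrite("pics/w2.png",im);pickle.dump(s,open("w2.pkl","wb"))
print(s["tool_pos"],s["joint_pos"],jawyaw(s),s["time"])
E
```

```text
[0.5336 0.2191 0.2601] [ 0.2607 -0.082   1.6801 -0.0001  1.5438  1.226 ] -55.306043282875386 3.15
```

View pics/w2.png

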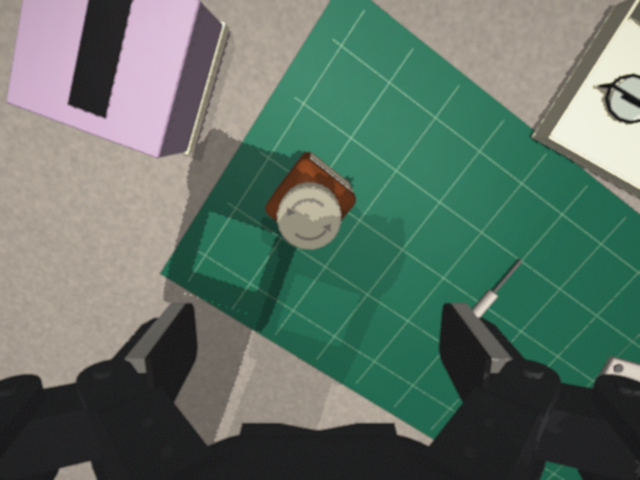

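The cap circle is at (310,216) with a radius of about 33 px, as expected. The amber body's upper faces have vertices near (308,153), (355,193) and (267,205). I need a zoom to see which edges are which.

```bash
python3 - <<'E'
from h import *
import pickle
s=pickle.load(open("w2.pkl","rb"));im=cv2.imread("pics/w2.png");K,T=camT("wrist",s)
print(T)
hsv=cv2.cvtColor(im,cv2.COLOR_BGR2HSV)
cr=im[140:265,250:375]
w=((hsv[...,1]<75)&(hsv[...,2]>95)).astype(np.uint8)*255
c=blob(w,270,175,350,260);cc=cv2.minEnclosingCircle(c);print(cc,cv2.fitEllipse(c));cap=ray([cv2.fitEllipse(c)[0]],.134,K,T)[0];print("cap",cap)
o=cv2.resize(cr,None,fx=4.6,fy=4.6,interpolation=cv2.INTER_CUBIC)
# predicted squares for a few yaws
cv2.imwrite("pics/w2c.png",o)
E
```

```text
[[ 0.5691 -0.7915 -0.2229  0.5896]
 [-0.8223 -0.5478 -0.1542  0.2582]
 [-0.      0.271  -0.9626  0.4122]
 [ 0.      0.      0.      1.    ]]
((308.679443359375, 215.8084716796875), 33.61537170410156) ((308.9708251953125, 216.09368896484375), (63.452857971191406, 66.40418243408203), 5.215342998504639)
cap [0.5349 0.2278 0.134 ]
```

View pics/w2c.png

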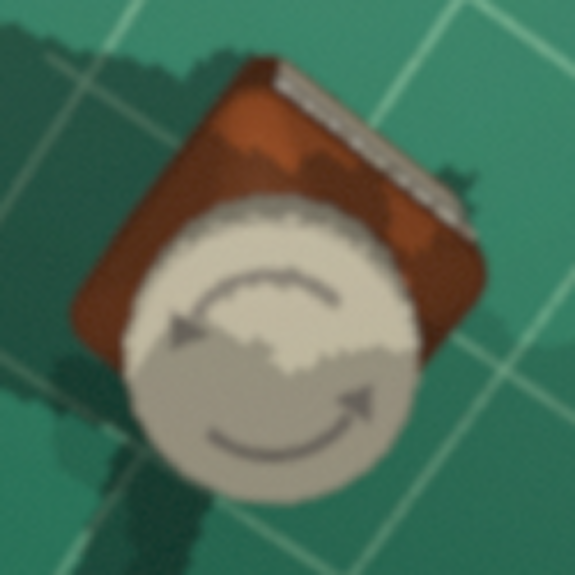

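```bash
python3 - <<'E'
from h import *
import pickle
s=pickle.load(open("w2.pkl","rb"));im=cv2.imread("pics/w2.png");K,T=camT("wrist",s)
hsv=cv2.cvtColor(im,cv2.COLOR_BGR2HSV)
a=(((hsv[...,0]<25)|(hsv[...,0]>165))&(hsv[...,1]>90)).astype(np.uint8)*255
c=blob(a,255,140,375,262)[:,0].astype(float)
z=(c-[250,140])*4.6
L=c[(z[:,1]>95)&(z[:,1]<265)&(z[:,0]<240)&(z[:,0]-262<-(z[:,1]-57)*.77+25)]
Rr=c[(z[:,0]>290)&(z[:,0]<450)&(z[:,1]<(z[:,0]-275)*.773+85+25)]
for n,q in(("L",L),("R",Rr)):
    l=cv2.fitLine(q.astype(np.float32),cv2.DIST_HUBER,0,.01,.01).ravel()
    P=ray([l[2:],l[2:]+20*l[:2]],.08,K,T)[:,:2];d=P[1]-P[0];d/=np.linalg.norm(d)
    w=np.array([.5345,.226])-P[0]
    print(n,len(q),(l[2:]-[250,140])*4.6,np.degrees(np.arctan2(d[1],d[0]))%90,"dist to axis z.08",abs(d[0]*w[1]-d[1]*w[0]), "z0",[abs(d[0]*v[1]-d[1]*v[0]) for v in [np.array([.5345,.226])-ray([l[2:]],0,K,T)[0,:2]]])
print(togo([.5345,.2255,.125],-55.5))
E
```

```text
L 37 [176.64 153.64] 87.16872734728746 dist to axis z.08 0.029904340717324666 z0 [np.float64(0.028698255408852895)]
R 34 [392.84 182.16] 86.84916570482143 dist to axis z.08 0.027130931342021585 z0 [np.float64(0.02083110171929575)]
(array([ -4.3, 135.2,  -4.7]), array([-0.  ,  0.23,  0.  ]))
```

Call:
{"op": "apply_moves", "data": {"moves": [[-1, -4.5, 10, -6, 0, 0, 0], [-1, 0, 20, 0, 0, 0, 0], [-1, 0, 20, 0, 0, 0, 0], [-1, 0, 20, 0, 0, 0, 0], [-1, 0, 20, 0, 0, 0, 0], [-1, 0, 20, 0, 0, 0, 0], [-1, 0, 16, 0, 0, 0, 0], [-1, 0, 12, 0, 0, 0, 0], [-1, 0, 0, 0, 0, 0, 0], [-1, 0, 0, 0, 0, 0, 0]]}}

```text
time: 4.2
tool_pos: [0.5339, 0.2278, 0.1224]
tool_rot: [0.212, -0.212, 0.674, -0.674]
contact_force: [0.5, 1.2, 0.5]
gripper_width: 0.999
```

```bash
python3 - <<'E'
from h import *
import pickle
s=manip.state();im=manip.grab_frame("wrist");cv2.imwrite("pics/w3.png",im);pickle.dump(s,open("w3.pkl","wb"))
print(s["tool_pos"],s["contact_force"],s["time"])
K,T=camT("wrist",s);t=s["tool_pos"];print(proj([[t[0],t[1],.136]],K,T))
E
```

```text
[0.5339 0.2278 0.1224] [0.5167 1.1946 0.5194] 4.2
[[318.5897 314.2063]]
```

View pics/w3.png

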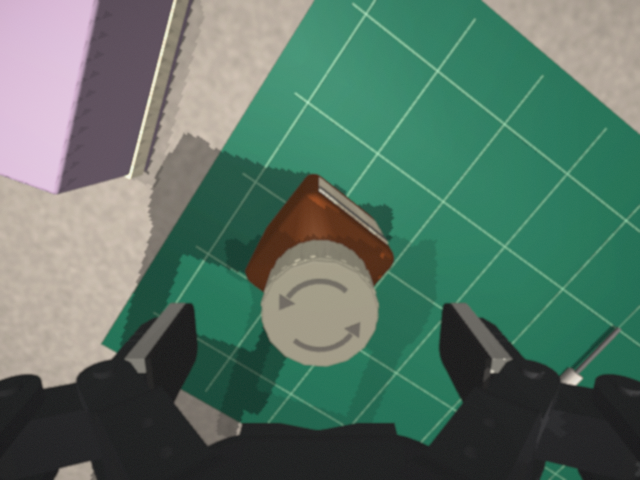

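The cap is centred at about (320,309), and the jaw axis projects to (319,314). So the cap lies about 2 mm towards the tool's −x. I'll shift and close.

Call:
{"op": "apply_moves", "data": {"moves": [[-1, -2, 0, 0, 0, 0, 0], [-1, 0, 0, 0, 0, 0, 0], [1, 0, 0, 0, 0, 0, 0], [1, 0, 0, 0, 0, 0, 0], [1, 0, 0, 0, 0, 0, 0], [1, 0, 0, 0, 0, 0, 0], [1, 0, 0, 0, 0, 0, 0], [1, 0, 0, 0, 0, 0, 0], [1, 0, 0, 0, 0, 0, 0], [1, 0, 0, 0, 0, 0, 0], [1, 0, 0, 0, 0, 0, 0], [1, 0, 0, 0, 0, 0, 0]]}}

```text
time: 5.45
tool_pos: [0.5386, 0.2287, 0.1262]
tool_rot: [-0.215, 0.209, -0.674, 0.675]
contact_force: [2.7, -2.9, 9.1]
gripper_width: 0.0
```

Call:
{"op": "apply_moves", "data": {"moves": [[1, 0, -2, 0, 0, 0, 0], [1, 0, -5, 0, 0, 0, 0], [1, 0, -10, 0, 0, 0, 0], [1, 0, -15, 0, 0, 0, 0], [1, 0, -15, 0, 0, 0, 0], [1, 0, -15, 0, 0, 0, 0], [1, 0, -15, 0, 0, 0, 0], [1, 0, -8, 0, 0, 0, 0], [1, 0, 0, 0, 0, 0, 0], [1, 0, 0, 0, 0, 0, 0]]}}

```text
time: 6.45
tool_pos: [0.5351, 0.2288, 0.207]
tool_rot: [0.212, -0.213, 0.674, -0.674]
contact_force: [-0.4, 0.4, 0.1]
gripper_width: -0.002
```

```bash
python3 - <<'E'
from h import *
s=manip.state();print(s["tool_pos"],s["contact_force"],s["ft_torque"],s["gripper_width"],s["joint_pos"],jawyaw(s))
im=manip.grab_frame("wrist");cv2.imwrite("pics/w4.png",im)
p=[.5305,-.236,s["tool_pos"][2]];print(togo(p,jawyaw(s)))
E
```

```text
[0.5351 0.2288 0.207 ] [-0.4453  0.4199  0.0573] [ 0.0531  0.0206 -0.0198] -0.0016742038675652037 [ 0.2762 -0.0402  1.7284  0.      1.4538  1.2369] -55.046871282264924
(array([269.8,  -0.4, 378.4]), array([ 0.03, -0.  ,  0.08]))
```

View pics/w4.png

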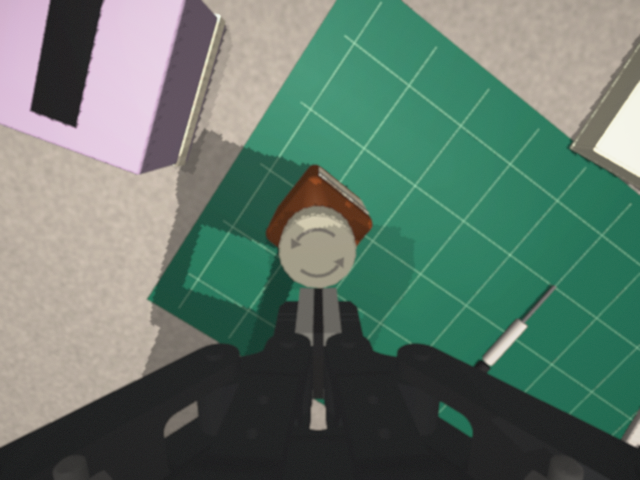

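The jaws shut on nothing: in the picture the cap at (317,247) stands upright just in front of the shut fingers. It slipped out, so I'll find where it is now and compare.

```bash
python3 - <<'E'
from h import *
import pickle
s4=manip.state();s3=pickle.load(open("w3.pkl","rb"))
for s,c in((s3,[320,309.5]),(s4,[317,251])):
    K,T=camT("wrist",s);P=ray([c],.136,K,T)[0];print("cap",P,"tool",rot(s["tool_rot"]).inv().apply(P-s["tool_pos"])*1000,"r px",22.5e-3*409.1/((P-T[:3,3])@T[:3,2]))
    print(T[:3,3])
im=manip.grab_frame("top");K,T=camT("top")
hsv=cv2.cvtColor(im,cv2.COLOR_BGR2HSV)
w=((hsv[...,1]<60)&(hsv[...,2]>135)).astype(np.uint8)*255
cv2.imwrite("pics/top1.png",im);cv2.imwrite("pics/mix.png",np.hstack([cv2.resize(im[220:330,180:290],None,fx=4,fy=4,interpolation=2),cv2.resize(cv2.imread("pics/w3.png")[240:410,180:300+160],(400,440))]))
E
```

```text
cap [0.5358 0.2284 0.136 ] tool [ -1.9174 -13.5531   0.5236] r px 60.81649861592378
[0.5897 0.2671 0.2746]
cap [0.5328 0.2282 0.136 ] tool [ 1.8625 70.3536 -0.7582] r px 39.48006342911054
[0.5909 0.2681 0.3584]
```

```bash
python3 - <<'E'
from h import *
im=manip.grab_frame("side");cv2.imwrite("pics/side1.png",im)
cv2.imwrite("pics/side1c.png",cv2.resize(im[20:260,150:400],None,fx=2.5,fy=2.5,interpolation=2))
E
```

```text
(no output)
```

View pics/side1c.png

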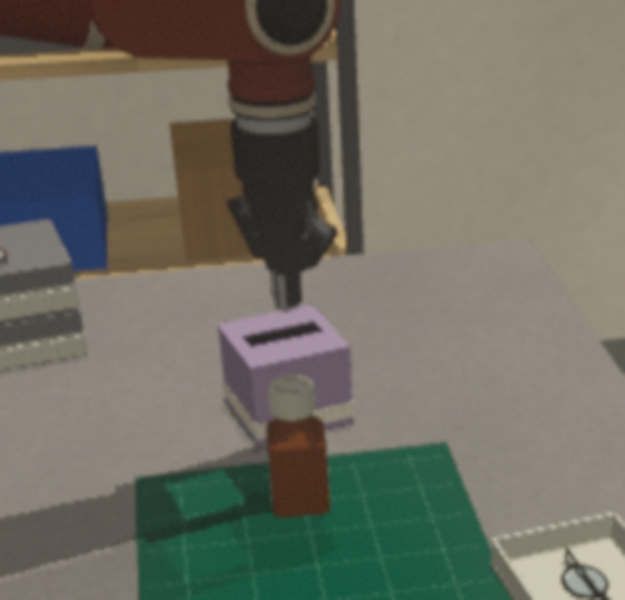

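```bash
python3 - <<'E'
from h import *
s=manip.state();K,T=camT("side");t=s["tool_pos"]
for z in (t[2],t[2]-.019,t[2]+.015,t[2]+.03,t[2]+.04): print(z,proj([[t[0],t[1],z]],K,T))
print("cap .136/.11, base",proj([[.5335,.2275,.136],[.5335,.2275,.11],[.5335,.2275,0]],K,T))
E
```

```text
0.2059914615205031 [[264.635  146.7431]]
0.1869914615205031 [[265.1927 154.0403]]
0.22099146152050309 [[264.1874 140.8855]]
0.2359914615205031 [[263.7331 134.9408]]
0.2459914615205031 [[263.4265 130.9281]]
cap .136/.11, base [[266.2037 173.2527]
 [266.9209 182.5655]
 [269.7718 219.5818]]
```

```bash
python3 - <<'E'
from h import *
im=cv2.imread("pics/side1.png");w=cv2.imread("pics/w4.png")
a=cv2.resize(im[100:240,230:310],None,fx=4.2,fy=4.2,interpolation=2);b=cv2.resize(w[190:400,250:390],None,fx=2.8,fy=2.8,interpolation=2)
cv2.imwrite("pics/mix.png",np.hstack([a,b[:588]]))
E
```

```text
(no output)
```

View pics/mix.png

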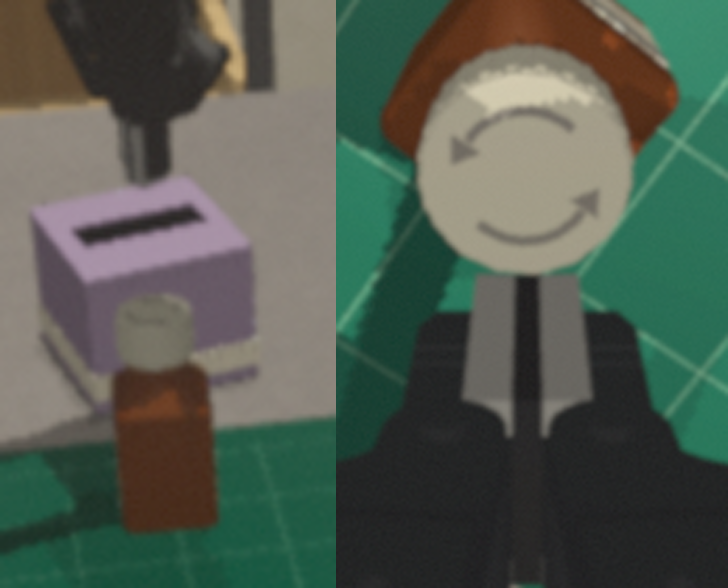

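The zoomed view shows the true fingertips at side pixel (265,144), about 7 mm above the reported TCP height rather than 19 mm below it. The 9 N push at TCP z 0.126 agrees: the fingers shut on top of the cap. The bottle still stands, so I'll go about 22 mm lower this time.

Call:
{"op": "apply_moves", "data": {"moves": [[-1, 1, 5, 0, 0, 0, 0], [-1, 0, 10, 0, 0, 0, 0], [-1, 0, 10, 0, 0, 0, 0], [-1, 0, 5, 0, 0, 0, 0], [-1, 0, 0, 0, 0, 0, 0], [-1, 0, 0, 0, 0, 0, 0], [-1, 0, 0, 0, 0, 0, 0], [-1, 0, 0, 0, 0, 0, 0]]}}

```text
time: 7.4
tool_pos: [0.5348, 0.2284, 0.1779]
tool_rot: [-0.213, 0.212, -0.674, 0.674]
contact_force: [-0.8, 0.6, -0.1]
gripper_width: 0.999
```

```bash
python3 - <<'E'
from h import *
import pickle
s=manip.state();im=manip.grab_frame("wrist");cv2.imwrite("pics/w5.png",im);pickle.dump(s,open("w5.pkl","wb"))
K,T=camT("wrist",s);print(s["tool_pos"],s["gripper_width"],s["contact_force"],jawyaw(s))
hsv=cv2.cvtColor(im,cv2.COLOR_BGR2HSV)
w=((hsv[...,1]<75)&(hsv[...,2]>95)).astype(np.uint8)*255
c=blob(w,255,170,385,380);x,y,ww,hh=cv2.boundingRect(c);print(x,y,ww,hh)
r=ww/2;cen=[x+r,y+hh-r];P=ray([cen],.136,K,T)[0];print(cen,P,rot(s["tool_rot"]).inv().apply(P-s["tool_pos"])*1000)
a=(((hsv[...,0]<25)|(hsv[...,0]>165))&(hsv[...,1]>90)).astype(np.uint8)*255
c=blob(a,240,120,400,380);pt=c[:,0][c[:,0,1].argmin()];print(pt,cv2.boundingRect(c))
q=c[:,0].astype(np.float32)
for n,m in(("L",(q[:,0]<pt[0]-6)&(q[:,1]<pt[1]+60)&(q[:,0]<cen[0])),("R",(q[:,0]>pt[0]+10)&(q[:,0]<pt[0]+45)&(q[:,1]<pt[1]+55))):
    l=cv2.fitLine(q[m],cv2.DIST_HUBER,0,.01,.01).ravel()
    D=ray([l[2:],l[2:]+20*l[:2]],.08,K,T)[:,:2];d=D[1]-D[0];d/=np.linalg.norm(d);print(n,m.sum(),np.degrees(np.arctan2(d[1],d[0]))%90)
E
```

```text
[0.5348 0.2284 0.1779] 0.9988351004117481 [-0.8216  0.6437 -0.0705] -55.042056673668945
273 216 88 93
[317.0, 265.0] [0.5343 0.2289 0.136 ] [ 0.2488 41.8776 -0.7009]
[311 169] (260, 169, 117, 89)
L 73 88.89357071856537
R 56 51.396262932477526
```

Call:
{"op": "apply_moves", "data": {"moves": [[-1, 0, 15, -0.5, 0, 0, 0], [-1, 0, 15, 0, 0, 0, 0], [-1, 0, 15, 0, 0, 0, 0], [-1, 0, 15, 0, 0, 0, 0], [-1, 0, 10, 0, 0, 0, 0], [-1, 0, 8, 0, 0, 0, 0], [-1, 0, 0, 0, 0, 0, 0], [-1, 0, 0, 0, 0, 0, 0]]}}

```text
time: 8.25
tool_pos: [0.5344, 0.2287, 0.0994]
tool_rot: [-0.212, 0.212, -0.674, 0.674]
contact_force: [-0.0, 0.2, 1.4]
gripper_width: 1.0
```

Call:
{"op": "apply_moves", "data": {"moves": [[1, 0, 0, 0, 0, 0, 0], [1, 0, 0, 0, 0, 0, 0], [1, 0, 0, 0, 0, 0, 0], [1, 0, 0, 0, 0, 0, 0], [1, 0, 0, 0, 0, 0, 0], [1, 0, 0, 0, 0, 0, 0], [1, 0, 0, 0, 0, 0, 0], [1, 0, 0, 0, 0, 0, 0]]}}

```text
time: 9.05
tool_pos: [0.5346, 0.2289, 0.0997]
tool_rot: [0.213, -0.212, 0.675, -0.674]
contact_force: [-0.9, 0.4, 4.5]
gripper_width: 0.498
```

Call:
{"op": "apply_moves", "data": {"moves": [[1, 0, -3, 0, 0, 0, 0], [1, 0, -5, 0, 0, 0, 0], [1, 0, -10, 0, 0, 0, 0], [1, 0, -15, 0, 0, 0, 0], [1, 0, -15, 0, 0, 0, 0], [1, 0, -15, 0, 0, 0, 0], [1, 0, -15, 0, 0, 0, 0], [1, 0, -7, 0, 0, 0, 0], [1, 0, 0, 0, 0, 0, 0], [1, 0, 0, 0, 0, 0, 0], [1, 0, 0, 0, 0, 0, 0]]}}

```text
time: 10.15
tool_pos: [0.5335, 0.2285, 0.183]
tool_rot: [0.212, -0.213, 0.674, -0.674]
contact_force: [-0.3, -0.4, -2.8]
gripper_width: 0.5
```

```bash
python3 - <<'E'
from h import *
import pickle
s=manip.state();im=manip.grab_frame("wrist");im2=manip.grab_frame("side");cv2.imwrite("pics/w6.png",im);cv2.imwrite("pics/side2.png",im2);pickle.dump(s,open("w6.pkl","wb"))
print(s["tool_pos"],s["gripper_width"],s["contact_force"],s["ft_torque"],jawyaw(s),s["joint_pos"])
a=cv2.resize(im[130:380,210:430],None,fx=2,fy=2,interpolation=2);b=cv2.resize(im2[80:240,230:310],None,fx=3.125,fy=3.125,interpolation=2)
cv2.imwrite("pics/mix6.png",np.hstack([a,b]))
print(togo([.5305,-.236,s["tool_pos"][2]],jawyaw(s)))
E
```

```text
[0.5335 0.2285 0.183 ] 0.4998564575476231 [-0.2685 -0.4441 -2.8446] [ 0.0186 -0.0271  0.0075] -55.04714028996191 [ 0.2765 -0.0257  1.7548  0.      1.4145  1.2372]
(array([268.6,   0.3, 379. ]), array([ 0.04, -0.  ,  0.11]))
```

View pics/mix6.png

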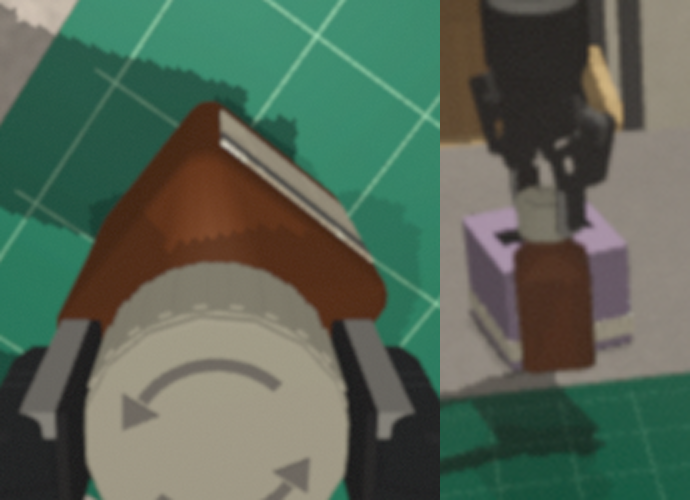

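The bottle is held by the cap and clear of the bench. The label's top edge runs from crop (218,143) to (375,262), the base edge from (225,105) to (345,205), and the left base edge from (205,103) to (105,220).

```bash
python3 - <<'E'
from h import *
import pickle
s=pickle.load(open("w6.pkl","rb"));K,T=camT("wrist",s)
t=s["tool_pos"][:2];zb=s["tool_pos"][2]-.0995
for n,p,q,h in(("Rtop",(218,143),(375,262),.08),("Rbase",(225,105),(345,205),0),("Lbase",(200,108),(108,217),0)):
    P=ray(np.array([p,q])/2+[210,130],zb+h,K,T)[:,:2];d=P[1]-P[0];L=np.linalg.norm(d);d/=L;w=t-P[0]
    print(n,np.degrees(np.arctan2(d[1],d[0]))%90,"len",L,"dist",d[0]*w[1]-d[1]*w[0])
g=cv2.cvtColor(cv2.imread("pics/w6.png"),cv2.COLOR_BGR2GRAY)
E
```

```text
Rtop 87.43488352712116 len 0.04382478710091164 dist -0.028838132214714325
Rbase 85.19672928461348 len 0.0497862433650895 dist -0.026930710791932044
Lbase 84.66042821007287 len 0.04574688070939402 dist 0.024646803050160843
```

Call:
{"op": "apply_moves", "data": {"moves": [[1, 0, 0, 0, 0, -7.2, 0], [1, 0, 0, 0, 0, -7.2, 0], [1, 0, 0, 0, 0, -7.2, 0], [1, 14, 0, 8, 0, 0, 0], [1, 28, 0, 15.5, 0, 0, 0], [1, 28, 0, 15.5, 0, 0, 0], [1, 28, 0, 15.5, 0, 0, 0], [1, 28, 0, 15.5, 0, 0, 0], [1, 28, 0, 15.5, 0, 0, 0], [1, 28, 0, 15.5, 0, 0, 0], [1, 28, 0, 15.5, 0, 0, 0], [1, 28, 0, 15.5, 0, 0, 0], [1, 28, 0, 15.5, 0, 0, 0], [1, 28, 0, 15.5, 0, 0, 0], [1, 28, 0, 15.5, 0, 0, 0], [1, 28, 0, 15.5, 0, 0, 0], [1, 28, 0, 15.5, 0, 0, 0], [1, 28, 0, 15.5, 0, 0, 0], [1, 28, 0, 15.5, 0, 0, 0]]}}

```text
time: 12.15
tool_pos: [0.4944, -0.2678, 0.1838]
tool_rot: [0.334, -0.334, 0.623, -0.623]
contact_force: [0.1, -0.4, -3.0]
gripper_width: 0.495
```

Call:
{"op": "apply_moves", "data": {"moves": [[1, 20, 0, 14, 0, 0, 0], [1, 5, 0, 3, 0, 0, 0], [1, 0, 0, 0, 0, 0, 0], [1, 0, 0, 0, 0, 0, 0], [1, 0, 0, 0, 0, 0, 0]]}}

```text
time: 12.65
tool_pos: [0.496, -0.2951, 0.184]
tool_rot: [0.335, -0.335, 0.623, -0.622]
contact_force: [0.1, 0.1, -3.1]
gripper_width: 0.495
```

```bash
python3 - <<'E'
from h import *
import pickle
s=manip.state();im=manip.grab_frame("wrist");cv2.imwrite("pics/w7.png",im);pickle.dump(s,open("w7.pkl","wb"))
print(s["tool_pos"],s["gripper_width"],s["contact_force"],jawyaw(s),s["joint_pos"],s["time"])
E
```

```text
[ 0.496  -0.2951  0.184 ] 0.4950266480889935 [ 0.1164  0.0731 -3.1346] -33.401151699362835 [-0.6658 -0.0353  1.7624  0.0002  1.415  -0.0829] 12.65
```

View pics/w7.png

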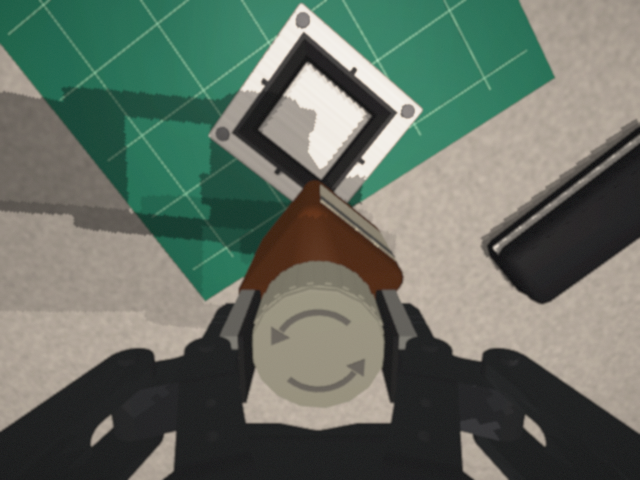

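The stand shows at plate corners (302,3), (423,109) and (209,135), with the socket at (316,115). The bottle hangs in front with its base corner at (319,182), about parallel to the socket. Next I'll fit edges in this one image to compare yaws and get the shift.

```bash
cat >> h.py <<'E'
def edge(g,p,q,half=5,n=40):
    "refine a straight edge near p-q: strongest gradient across it, robust line fit"
    p=np.float32(p);q=np.float32(q);d=(q-p)/np.linalg.norm(q-p);nrm=np.float32([-d[1],d[0]])
    t=np.linspace(0,1,n)[:,None];o=np.arange(-half,half+.01,.25)
    base=p+t*(q-p);X=base[:,None]+o[None,:,None]*nrm
    v=cv2.remap(g,X[...,0].astype(np.float32),X[...,1].astype(np.float32),1).astype(float)
    k=np.abs(np.gradient(cv2.GaussianBlur(v,(9,1),0),axis=1)).argmax(1)
    l=cv2.fitLine((base+o[k][:,None]*nrm).astype(np.float32),cv2.DIST_HUBER,0,.01,.01).ravel()
    return l[2:],l[:2]
E
python3 - <<'E'
from h import *
import pickle
s=pickle.load(open("w7.pkl","rb"));im=cv2.imread("pics/w7.png");K,T=camT("wrist",s);r=rot(s["tool_rot"])
g=cv2.cvtColor(im,cv2.COLOR_BGR2GRAY).astype(np.float32);t=s["tool_pos"];zb=t[2]-.0995
W={}
for n,p,q,z in(("pTL",(296,10),(214,128),.008),("pTR",(312,12),(416,103),.008),("pLB",(216,141),(285,192),.008),
  ("lTL",(300,38),(238,124),.052),("lTR",(311,38),(391,106),.052),("lLB",(240,134),(300,180),.052),
  ("bR",(327,188),(393,245),zb),("bL",(310,190),(270,245),zb),("bRt",(324,197),(388,250),zb+.08)):
    c,d=edge(g,p,q);P=ray([c-30*d,c+30*d],z,K,T)[:,:2];e=P[1]-P[0];e/=np.linalg.norm(e)
    nn=np.array([-e[1],e[0]]);print(n,"yaw %.2f"%(np.degrees(np.arctan2(e[1],e[0]))%90),"TCPdist %.1f"%(1000*nn@(t[:2]-P[0])));W[n]=(P[0],nn)
def X(a,b):
    return np.linalg.solve(np.array([W[a][1],W[b][1]]),[W[a][1]@W[a][0],W[b][1]@W[b][0]])
A,B,C=X("pTL","pTR"),None,X("pTL","pLB");print("plate L edge len",np.linalg.norm(A-C))
a=np.radians(18.5);u=np.array([np.cos(a),np.sin(a)]);v=np.array([-u[1],u[0]])
for k,h in(("p",.06),("l",.039)):
    A,C=X(k+"TL",k+"TR"),X(k+"TL",k+"LB");print(k,A,C,np.linalg.norm(A-C))
    e=(A-C)/np.linalg.norm(A-C);m=(A+C)/2;nn=np.array([e[1],-e[0]]);L=np.linalg.norm(A-C)/2
    print("centre",m+nn*L, "nominal half",m+nn*h)
E
```

```text
pTL yaw 18.07 TCPdist -104.7
pTR yaw 18.27 TCPdist -111.4
pLB yaw 18.18 TCPdist 7.2
lTL yaw 18.18 TCPdist -84.8
lTR yaw 18.24 TCPdist -91.5
lLB yaw 18.74 TCPdist -13.4
bR yaw 15.95 TCPdist -27.0
bL yaw 23.55 TCPdist -19.8
bRt yaw 15.49 TCPdist -29.3
plate L edge len 0.1183871992018569
p [ 0.5691 -0.1612] [ 0.4565 -0.1979] 0.1183871992018569
centre [ 0.5311 -0.2358] nominal half [ 0.5314 -0.2366]
l [ 0.5564 -0.186 ] [ 0.4815 -0.2106] 0.07886415026513506
centre [ 0.5312 -0.2358] nominal half [ 0.5311 -0.2354]
```

```bash
python3 - <<'E'
from h import *
import pickle
for f,off,E in(("w6",(210,130),[("Rt",(222,146),(365,254),.08),("Rb",(235,112),(335,195),0),("L",(193,117),(115,207),0)]),
             ("w7",(0,0),[("Rt",(324,197),(388,250),.08),("Rb",(327,188),(385,238),0),("L",(311,190),(280,228),0)])):
    s=pickle.load(open(f+".pkl","rb"));im=cv2.imread(f"pics/{f}.png");K,T=camT("wrist",s);t=s["tool_pos"];zb=t[2]-.0995
    lab=cv2.cvtColor(im,cv2.COLOR_BGR2LAB)
    for n,p,q,h in E:
        k=2 if off[0] else 1
        P0=np.array(p)/k+off;P1=np.array(q)/k+off
        for ch,nm in((0,"L"),(1,"a")):
            c,d=edge(lab[...,ch].astype(np.float32),P0,P1,4)
            P=ray([c-20*d,c+20*d],zb+h,K,T)[:,:2];e=P[1]-P[0];e/=np.linalg.norm(e)
            y=np.degrees(np.arctan2(e[1],e[0]))%90
            print(f,n,nm,"rel jaw %.2f"%((y-jawyaw(s))%90),"dist %.1f"%(1000*abs(np.array([-e[1],e[0]])@(t[:2]-P[0]))))
print("stand rel",(18.2+33.4)%90); print(togo([.5312,-.2358,.184],jawyaw(manip.state())))
E
```

```text
w6 Rt L rel jaw 51.43 dist 28.6
w6 Rt a rel jaw 51.65 dist 28.4
w6 Rb L rel jaw 50.91 dist 25.8
w6 Rb a rel jaw 50.78 dist 27.0
w6 L L rel jaw 50.66 dist 26.3
w6 L a rel jaw 50.99 dist 26.2
w7 Rt L rel jaw 53.26 dist 30.6
w7 Rt a rel jaw 49.82 dist 29.5
w7 Rb L rel jaw 51.56 dist 26.9
w7 Rb a rel jaw 49.78 dist 26.2
w7 L L rel jaw 51.84 dist 21.1
w7 L a rel jaw 53.22 dist 22.0
stand rel 51.599999999999994
(array([-68.9,   0.1,  -3.3]), array([ 0.02, -0.  , -0.01]))
```

Call:
{"op": "apply_moves", "data": {"moves": [[1, 0, 0, 0, 0, -0.5, 0], [1, -10, 0, -3, 0, 0, 0], [1, -20, 0, 0, 0, 0, 0], [1, -20, 0, 0, 0, 0, 0], [1, -15, 0, 0, 0, 0, 0], [1, -5, 0, 0, 0, 0, 0], [1, 0, 8, 0, 0, 0, 0], [1, 0, 8, 0, 0, 0, 0], [1, 0, 8, 0, 0, 0, 0], [1, 0, 4, 0, 0, 0, 0], [1, 0, 0, 0, 0, 0, 0], [1, 0, 0, 0, 0, 0, 0], [1, 0, 0, 0, 0, 0, 0]]}}

```text
time: 14.0
tool_pos: [0.5318, -0.2362, 0.1567]
tool_rot: [-0.338, 0.337, -0.621, 0.622]
contact_force: [0.1, 0.4, -3.1]
gripper_width: 0.498
```

```bash
python3 - <<'E'
from h import *
s=manip.state();print(s["contact_force"],s["ft_torque"],jawyaw(s),s["time"]);print(togo([.5312,-.2358,.1075],-33.4+.5))
for n in("side","top"): cv2.imwrite(f"pics/{n}3.png",manip.grab_frame(n))
im=cv2.imread("pics/side3.png");b=cv2.imread("pics/top3.png")
K,T=camT("side");print(proj([[.5312,-.2358,.052]],K,T));K,T=camT("top");print(proj([[.5312,-.2358,.052]],K,T))
E
```

```text
[ 0.1411  0.3793 -3.1251] [ 0.0059 -0.0576 -0.0019] -32.96332717017635 14.0
(array([ 0. , 49.2, -0.8]), array([-0.05, -0.06, -0.  ]))
[[297.9328 337.1738]]
[[436.2937 282.1766]]
```

Call:
{"op": "apply_moves", "data": {"moves": [[1, 0, 3, -0.8, 0, 0, 0], [1, 0, 3, 0, 0, 0, 0], [1, 0, 3, 0, 0, 0, 0], [1, 0, 3, 0, 0, 0, 0], [1, 0, 3, 0, 0, 0, 0], [1, 0, 0, 0, 0, 0, 0]]}}

```text
time: 14.7
tool_pos: [0.5306, -0.2352, 0.1405]
tool_rot: [0.338, -0.338, 0.622, -0.621]
contact_force: [0.2, 0.2, -3.4]
gripper_width: 0.493
```

Call:
{"op": "apply_moves", "data": {"moves": [[1, 0, 3, 0, 0, 0, 0], [1, 0, 3, 0, 0, 0, 0], [1, 0, 3, 0, 0, 0, 0], [1, 0, 0, 0, 0, 0, 0]]}}

```text
time: 15.1
tool_pos: [0.5305, -0.2352, 0.1313]
tool_rot: [0.337, -0.338, 0.622, -0.621]
contact_force: [0.0, 0.4, -2.9]
gripper_width: 0.498
```

Call:
{"op": "apply_moves", "data": {"moves": [[1, 0, 3, 0, 0, 0, 0], [1, 0, 3, 0, 0, 0, 0], [1, 0, 3, 0, 0, 0, 0], [1, 0, 3, 0, 0, 0, 0], [1, 0, 3, 0, 0, 0, 0], [1, 0, 3, 0, 0, 0, 0], [1, 0, 3, 0, 0, 0, 0], [1, 0, 0, 0, 0, 0, 0], [1, 0, 0, 0, 0, 0, 0]]}}

```text
time: 16.0
tool_pos: [0.5309, -0.2354, 0.1111]
tool_rot: [0.338, -0.338, 0.621, -0.621]
contact_force: [0.5, 0.4, -2.5]
gripper_width: 0.497
```

Call:
{"op": "apply_moves", "data": {"moves": [[1, 0, 1, 0, 0, 0, 0], [1, 0, 1, 0, 0, 0, 0], [1, 0, 1, 0, 0, 0, 0], [1, 0, 0, 0, 0, 0, 0], [1, 0, 0, 0, 0, 0, 0]]}}

```text
time: 16.5
tool_pos: [0.5311, -0.2355, 0.1084]
tool_rot: [-0.338, 0.338, -0.621, 0.621]
contact_force: [-0.3, 0.3, -2.7]
gripper_width: 0.499
```

Call:
{"op": "apply_moves", "data": {"moves": [[1, 0, 1, 0, 0, 0, 0], [1, 0, 1, 0, 0, 0, 0], [1, 0, 0, 0, 0, 0, 0], [1, 0, 0, 0, 0, 0, 0]]}}

```text
time: 16.9
tool_pos: [0.5314, -0.2357, 0.1074]
tool_rot: [-0.338, 0.337, -0.621, 0.622]
contact_force: [-1.7, 1.5, 4.9]
gripper_width: 0.495
```

Call:
{"op": "apply_moves", "data": {"moves": [[1, 0, 1, 0, 0, 0, 0], [1, 0, 1, 0, 0, 0, 0], [1, 0, 0, 0, 0, 0, 0], [1, 0, 0, 0, 0, 0, 0]]}}

```text
time: 17.3
tool_pos: [0.5315, -0.2357, 0.1059]
tool_rot: [-0.338, 0.337, -0.621, 0.622]
contact_force: [-3.4, 2.1, 7.9]
gripper_width: 0.496
```

Call:
{"op": "apply_moves", "data": {"moves": [[1, 0, 1, 0, 0, 0, 0], [1, 0, 1, 0, 0, 0, 0], [1, 0, 1, 0, 0, 0, 0], [1, 0, 0, 0, 0, 0, 0], [1, 0, 0, 0, 0, 0, 0]]}}

```text
time: 17.8
tool_pos: [0.5316, -0.2357, 0.1038]
tool_rot: [-0.338, 0.337, -0.621, 0.622]
contact_force: [-4.8, 3.1, 10.6]
gripper_width: 0.497
```

Call:
{"op": "apply_moves", "data": {"moves": [[1, 0, 0.5, 0, 0, -4, 0], [1, 0, 0, 0, 0, -4, 0], [1, 0, 0, 0, 0, -4, 0], [1, 0, 0, 0, 0, -4, 0], [1, 0, 0, 0, 0, 0, 0]]}}

```text
time: 18.3
tool_pos: [0.5324, -0.2361, 0.1038]
tool_rot: [-0.422, 0.421, -0.567, 0.569]
contact_force: [-2.1, 2.2, 10.5]
gripper_width: 0.495
```

```bash
python3 - <<'E'
from h import *
s=manip.state();print(s["contact_force"],s["ft_torque"],jawyaw(s),s["joint_pos"])
E
```

```text
[-2.0963  2.2155 10.51  ] [0.4629 0.5577 0.062 ] -16.87217085498552 [-0.5452  0.0496  1.8173  0.0004  1.271  -0.2509]
```

Call:
{"op": "apply_moves", "data": {"moves": [[1, 0, 0, 0, 0, -5, 0], [1, 0, 0, 0, 0, -5, 0], [1, 0, 0, 0, 0, -5, 0], [1, 0, 0, 0, 0, -5, 0], [1, 0, 0, 0, 0, -5, 0], [1, 0, 0, 0, 0, -5, 0], [1, 0, 0, 0, 0, -5, 0], [1, 0, 0, 0, 0, -5, 0], [1, 0, 0, 0, 0, -5, 0], [1, 0, 0, 0, 0, -2, 0], [1, 0, 0, 0, 0, 0, 0]]}}

```text
time: 19.4
tool_pos: [0.5314, -0.2363, 0.1035]
tool_rot: [-0.612, 0.613, -0.352, 0.354]
contact_force: [-5.4, 1.2, 10.8]
gripper_width: 0.497
```

```bash
python3 - <<'E'
from h import *
s=manip.state();print(s["contact_force"],s["ft_torque"],jawyaw(s),s["joint_pos"])
E
```

```text
[-5.4495  1.1944 10.8177] [ 0.2673  1.0012 -0.0237] 30.09339460147425 [-0.5457  0.0496  1.8179 -0.0014  1.2725 -1.0705]
```

Turned 63° while pressed, with little turning moment. Now a gentle straight lift while watching the force.

Call:
{"op": "apply_moves", "data": {"moves": [[1, 0, -2, 0, 0, 0, 0], [1, 0, -2, 0, 0, 0, 0], [1, 0, -2, 0, 0, 0, 0], [1, 0, -2, 0, 0, 0, 0], [1, 0, -2, 0, 0, 0, 0], [1, 0, 0, 0, 0, 0, 0]]}}

```text
time: 20.0
tool_pos: [0.5308, -0.2353, 0.1103]
tool_rot: [0.613, -0.613, 0.353, -0.353]
contact_force: [-0.6, -0.3, -0.4]
gripper_width: 0.498
```

Call:
{"op": "apply_moves", "data": {"moves": [[1, 0, -3, 0, 0, 0, 0], [1, 0, -3, 0, 0, 0, 0], [1, 0, -3, 0, 0, 0, 0], [1, 0, -3, 0, 0, 0, 0], [1, 0, -3, 0, 0, 0, 0], [1, 0, 0, 0, 0, 0, 0]]}}

```text
time: 20.6
tool_pos: [0.5315, -0.2357, 0.1267]
tool_rot: [0.613, -0.613, 0.353, -0.354]
contact_force: [-0.4, 0.3, 0.2]
gripper_width: 0.496
```

Call:
{"op": "apply_moves", "data": {"moves": [[1, 0, -5, 0, 0, 0, 0], [1, 0, -8, 0, 0, 0, 0], [1, 0, -10, 0, 0, 0, 0], [1, 0, -10, 0, 0, 0, 0], [1, 0, -10, 0, 0, 0, 0], [1, 0, -4, 0, 0, 0, 0], [1, 0, -1, 0, 0, 0, 0], [1, 0, 0, 0, 0, 0, 0], [1, 0, 0, 0, 0, 0, 0], [1, 0, 0, 0, 0, 0, 0]]}}

```text
time: 21.6
tool_pos: [0.5306, -0.2352, 0.173]
tool_rot: [0.613, -0.612, 0.354, -0.353]
contact_force: [0.1, 0.1, -0.5]
gripper_width: 0.496
```

```bash
python3 - <<'E'
from h import *
s=manip.state();print(s["tool_pos"],s["contact_force"],s["time"],rot(s["tool_rot"]).as_matrix()[:,1])
im=manip.grab_frame("side");w=manip.grab_frame("wrist")
K,T=camT("side");print("mouth, base-top, capskirt",proj([[.531,-.2356,.135],[.531,-.2356,.008],[.531,-.2356,.185]],K,T))
a=cv2.resize(im[180:400,230:370],None,fx=2.7,fy=2.7,interpolation=2)[:594]
b=cv2.resize(w[100:400,210:430],None,fx=1.8,fy=1.98,interpolation=2)
cv2.imwrite("pics/fin.png",np.hstack([a,b]));print(a.shape,b.shape)
E
```

```text
[ 0.5306 -0.2352  0.173 ] [ 0.115   0.0965 -0.4537] 21.6 [-0.001   0.0007 -1.    ]
mouth, base-top, capskirt [[296.2634 303.2286]
 [298.5564 353.6459]
 [295.2485 280.913 ]]
(594, 378, 3) (594, 396, 3)
```

View pics/fin.png

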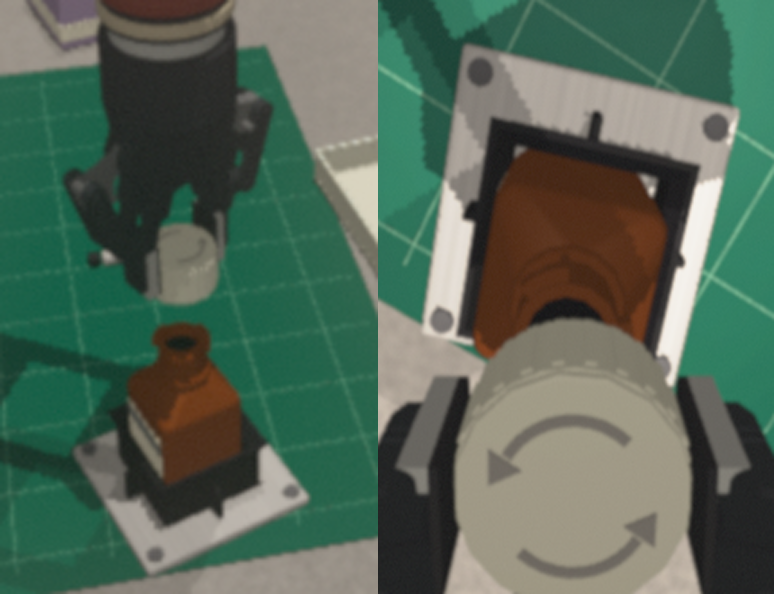

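```bash
python3 -c "
from plant import manip
print(manip.job_done())"
```

```text
the job is handed in; nothing more can be done
None
```

The bottle is standing home in the stand with its cap off. The gripper holds the cap level about 48–50 mm above the open mouth. I handed the job in at about 22 s, and it reported no verdict.

- **First grasp missed:** The jaws shut on top of the cap with about 9 N of upward force. The real fingertips sat about 7 mm above the reported TCP, not 19 mm below it. The bottle stayed upright, though it may have shifted or turned a degree or two. I went about 22 mm lower and the second grasp held.
- **Into the stand:** I lowered the bottle slowly and felt the floor at TCP z of about 0.1077, against 0.1075 expected. Nothing touched before that, apart from small sideways forces.
- **Opening the cap:** I pressed about 4 mm at 10.6 N, turned the cap about 63° anticlockwise, and lifted. Only the cap's weight, about 0.4 N, came with it.
- **Last checks:** The last side and wrist views show the mouth open and the bottle seated in the socket. The cap is level to within 0.1° and within about 1 mm of straight above the mouth by the arm's reading. In those views its skirt looked up to 3 mm lower than planned.
- **Edge fits that disagreed:** The bottle's measured yaw scattered by about 2° between edges, and its base position by up to 3 mm. It went in without forcing.
- **Not checked:** I did not measure the tray, case, tissues and driver again at the end. The arm never came near them, apart from working close to the tissue box when it picked the bottle up.

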